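# Unlock the child-resistant cap of the wide reagent bottle

## Robot

A 6-joint arm with a two-finger parallel gripper is mounted at the origin on the work surface; the furniture and walls round the work are solid. World frame = base frame: x ahead of the robot, y to its left, z up, the work surface at z = 0. Lengths are in m, angles in rad, forces in N, time in s.
With the tool pointing down it reaches from about 0.3 to 0.875 m from the base axis. Payload 4.2 kg.
Tool frame: the origin (TCP) lies on the centre line of the jaws, within the pads' length; the fingertips stand 25 mm ahead of it and the grasp point (between the pads) lies 6 mm ahead of it (env.tip_reach is the distance from the TCP to the fingertips, in m); z points along the fingers, y is the line along which they close (so a half turn about z gives the same grasp; the last joint's range is limited). The gripper opens to 85 mm and grips with 20 to 120 N. Pads are 22 mm wide; open, the fingers measure 114 mm over their backs; the gripper's body (76 mm by 85 mm) begins 54 mm behind the grasp point. The pads swing forward as they close: fully open they stand 13 mm farther back than shut.
Start: joints at [-1.166, 0.32, 1.565, -0, 1.257, -0.02], TCP at [0.237, -0.524, 0.256] pointing down, gripper open.
Joint ranges: [-3.11, 3.11], [-0.84, 2.01], [0.21, 2.61], [-1.34, 4.49], [0.05, 2.63], [-2.56, 2.56]. Speed limits (rad/s): [2.57, 2.57, 3.14, 3.14, 3.14, 3.14].

## Interface

Orientations are given as [roll, pitch, yaw] about the fixed x, y, z axes, in that order (R = Rz(yaw) Ry(pitch) Rx(roll)).
In Python, from rig import env, optics gives the robot as it stands. The module is installed in compiled form; this text tells all that it offers.
- The arm moves only by the tool servo_tool, never from a script. Its argument "series" is a list of rows, each an object of numbers: "claw": the opening, from 0 (shut) to 1 (fully open); "dx", "dy", "dz": the shift along the tool's x, y, z in mm; "roll": the turn about the tool's z in rad. A call has 1 to 20 rows; each row is the pose to reach, as a shift and turn from the pose commanded when the call began, along the tool's axes at that moment; what a row does not reach only later rows make up. A row lasts 1/10 s, in which the tool goes at most 50 mm and 8.59 degrees, less where a joint would pass 70% of its speed; a pose out of reach is approached as far as the arm can. A call with a gripper value outside its range is refused whole. The fingers move at their own pace and stop on an object; the grip force is fixed at half the most. Time passes only in rows, so rows that repeat a pose let the fingers close. It gives the time, the measured TCP pose, the force, the opening and the grip force at its end, in the units of the state.
- env.state(): the state, without advancing time (a new reading comes with each control period).
- optics.grab_frame(name): name is "scene" or "side" or "wrist"; returns the picture (420x560x3 uint8, blue, green, red); there is no depth.
- optics.camera_info(name): a dict with "mtx" (3x3 intrinsics, pixels), "R" (3x3) and "t" (3): a world point X has camera coordinates R X + t; the wrist camera has in their place "T_tool_cam" (4x4, takes a point from camera to tool coordinates, whose origin is the TCP and whose axes are the flange's). Camera axes: x right, y down, z forward; pixel columns grow to the right and rows downward; lengths in m; the calibration is good to about 2 mm. A picture is of the moment at which its call begins: read the wrist's pose just before it. camera_info takes no time and is no camera call.
- env.sign_off(): hands the job in; it is judged then, once.
The state is a dict: "time_s": time; "joints": joint angles; "qd": joint speeds; "tau": joint torques, N m; "position": TCP position; "orientation": TCP orientation; "wrist_force": force on the tool from outside, world axes, zero at the start; "ft_torque": the same for the moment, N m; "gripper_width": opening from 0.0 (shut) to 1.0 (fully open); "gripper_force": force on a finger pad.
Only numpy, scipy, OpenCV 4.12 (cv2) and the standard library are available. Lean on these libraries where they do the work, as an engineer would, in place of code of your own. Each camera call takes 0.05 s, during which the arm holds its last target. There are 200 camera calls.

## Task

Unlock the wide amber reagent bottle: press its child-resistant cap straight down and, while it is held down, turn it about a quarter turn anticlockwise (seen from above) past its ratchet, then let go of it so that it springs back up. Leave the slim bottle in the other stand locked.

Things in the scene. Friction and masses are not known exactly. Their poses are not given: they have to be found in the camera images.
- wide_cap (a point): Grip point of the wide bottle's cap, on its axis 6 mm below the flat top; z up, turns with the cap. White ribbed cap 50 mm across (52 over ribs), 32 mm high, top 118 mm above the worktop at rest, grey index bar on top. Amber bottle 70 mm across with plain paper band, shoulder 66 to 79 mm up, clamped in a round aluminium stand 110 mm across, fixed to the worktop.
- wide_press (a joint): How far the wide bottle's cap is pressed down, m: 0 at rest, 0.008 at its stop. A spring pushes it up: 3 N at rest, about 9 N at 6 mm, 10 N at the stop. Pressed 3.5 mm or more, its inner lugs clear the ratchet teeth; 5 to 7 mm is a good depth.
- wide_turn (a joint): Angle of the wide bottle's cap, rad, growing anticlockwise from above: 0 to 0.08 at the start (locked), stop at 1.7. Unless pressed down, ratchet teeth block it from 0.12 to 0.78. Unlocked and counted from 0.9; 1.2 to 1.4 is a good aim. Friction 0.05 N m; stays where left. Sprung up beyond the teeth, it cannot turn back.
- slim_turn (a joint): The same angle for the slim bottle's cap, which must stay locked (below 0.3). The slim amber bottle is 40 mm across in a like stand 110 mm across, 120 mm or more from the wide one (centre to centre); its ribbed white cap is 32 mm across (34 over ribs), its top also 118 mm up.

How it is judged:
On the way:
1. the wide bottle's cap is pressed down while still locked (value of joint wide_press above 0.003 m and value of joint wide_turn below 0.6 rad), for 0.05 s.
At the end, for the whole second after the job is handed in: The wide bottle's cap is turned anticlockwise past its ratchet (0.9 rad or more), let go and sprung back up (pressed less than 1.5 mm); the slim bottle's cap is still locked (value of joint wide_turn above 0.9 rad and value of joint wide_press below 0.0015 m and value of joint slim_turn below 0.3 rad); the robot touches nothing.
It fails at once if the slim bottle's cap is turned (value of joint slim_turn above 0.3 rad).
It also fails if it takes over 29 s, if anything falls off the work surface, if the arm or the gripper's body presses on something with over 40 N, if the wrist force passes 120 N, or if a joint passes its speed limit or range.

## Working session

There is one attempt and no reset: what is moved stays moved. The work goes in short steps, Python scripts to look and compute and a tool call to move; the robot and the scene stay as the last step left them, time stands still between calls to the robot, and variables do not carry over. Pictures are saved under pics/ and viewed, at most 10 in all, crops included, and the job is handed in when it is done.

Besides the shell and the picture viewer there is one more tool, called in YAML: its name, and indented under it one key for each argument. servo_tool: Moves the arm, as the interface text tells. Its arguments: {"type":"object","properties":{"series":{"type":"array","items":{"type":"object","properties":{"claw":{"type":"number"},"dx":{"type":"number"},"dy":{"type":"number"},"dz":{"type":"number"},"roll":{"type":"number"}}}}},"required":["series"]}

```bash
mkdir -p pics
python3 - <<'E'
from rig import env, optics
import cv2, numpy as np
s=env.state(); print(s['time_s'],s['position'],s['orientation'],s['gripper_width'])
a=optics.grab_frame("scene");b=optics.grab_frame("side");c=optics.grab_frame("wrist")
for n,i in zip("abc",(a,b,c)): cv2.imwrite(f"pics/{n}.png",i)
cv2.imwrite("pics/ab.png",cv2.resize(np.hstack([a,b]),(800,300)))
for n in("scene","side","wrist"): print(n,{k:np.round(v,4).tolist() for k,v in optics.camera_info(n).items() if k!='x'})
E
```

```text
0.0 [ 0.2368204  -0.52349425  0.25547954] [-3.13980356e+00 -2.99915000e-05  4.24831928e-01] 1.0015934575649763
scene {'mtx': [[422.3817, 0.0, 279.139], [0.0, 422.3817, 199.2092], [0.0, 0.0, 1.0]], 'R': [[-0.9109, -0.4121, -0.0198], [-0.2929, 0.6798, -0.6723], [0.2905, -0.6066, -0.74]], 't': [0.4801, 0.2489, 0.8107]}
side {'mtx': [[475.3359, 0.0, 283.4057], [0.0, 475.3359, 211.0638], [0.0, 0.0, 1.0]], 'R': [[0.9986, 0.0471, -0.0223], [0.0101, -0.5947, -0.8039], [-0.0511, 0.8025, -0.5944]], 't': [-0.5073, 0.1251, 0.9598]}
wrist {'mtx': [[295.3962, 0.0, 279.9566], [0.0, 295.3962, 206.3069], [0.0, 0.0, 1.0]], 'T_tool_cam': [[-0.0012, -0.9659, -0.2588, 0.065], [1.0, -0.0013, 0.0003, 0.0002], [-0.0006, -0.2588, 0.9659, -0.118], [0.0, 0.0, 0.0, 1.0]]}
```

View pics/a.png

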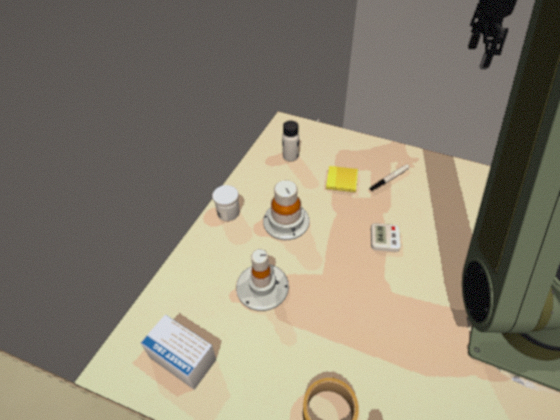

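View pics/b.png

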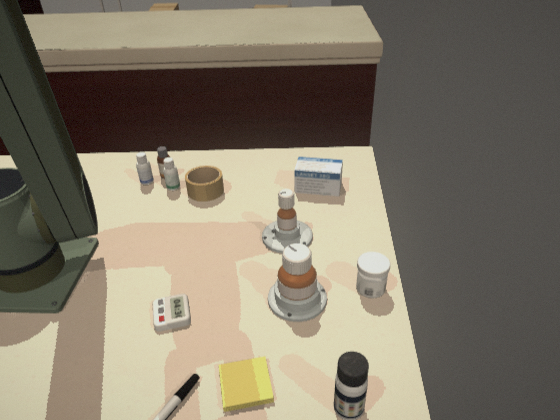

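The scene view shows the wide cap near (286,188) and the slim one near (261,256). In the side view they are at (297,252) and (286,196). I'll enlarge both.

```bash
cat > h.py <<'E'
from rig import env, optics
import numpy as np
def hit(n,u,v,z):
    c=optics.camera_info(n);R=np.array(c['R']);t=np.array(c['t'])
    d=R.T@np.linalg.inv(c['mtx'])@[u,v,1];o=-R.T@t
    return o+d*(z-o[2])/d[2]
E
python3 - <<'E'
import cv2,numpy as np
from h import *
a=cv2.imread('pics/a.png')[170:230,250:325];b=cv2.imread('pics/b.png')[235:295,260:335]
cv2.imwrite('pics/z.png',np.hstack([cv2.resize(i,(400,320),interpolation=cv2.INTER_CUBIC) for i in(a,b)]))
for n,u,v in(('scene',286,188),('side',297,252),('scene',260,255),('side',286,195)):print(n,hit(n,u,v,.118))
E
```

```text
scene [ 0.53322323 -0.05521079  0.118     ]
side [ 0.5367017  -0.05806663  0.118     ]
scene [0.50794774 0.12409723 0.118     ]
side [0.51045525 0.11386062 0.118     ]
```

View pics/z.png

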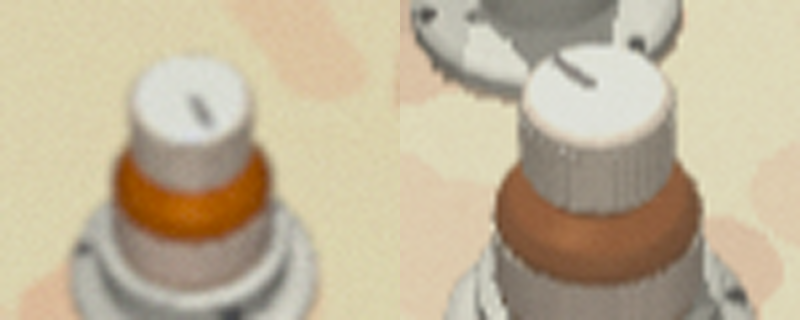

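Both cameras put the wide cap near (0.535, -0.0575) and the slim one 175 mm away at about (0.509, 0.119). I'll move above the wide cap and check with the wrist camera.

servo_tool:
  series:
    - {"dx":464,"dy":-302,"dz":30,"claw":1}
    - {"dx":464,"dy":-302,"dz":30,"claw":1}
    - {"dx":464,"dy":-302,"dz":30,"claw":1}
    - {"dx":464,"dy":-302,"dz":30,"claw":1}
    - {"dx":464,"dy":-302,"dz":30,"claw":1}
    - {"dx":464,"dy":-302,"dz":30,"claw":1}
    - {"dx":464,"dy":-302,"dz":30,"claw":1}
    - {"dx":464,"dy":-302,"dz":30,"claw":1}
    - {"dx":464,"dy":-302,"dz":30,"claw":1}
    - {"dx":464,"dy":-302,"dz":30,"claw":1}
    - {"dx":464,"dy":-302,"dz":30,"claw":1}
    - {"dx":464,"dy":-302,"dz":30,"claw":1}
    - {"dx":464,"dy":-302,"dz":30,"claw":1}
    - {"dx":464,"dy":-302,"dz":30,"claw":1}
    - {"dx":464,"dy":-302,"dz":30,"claw":1}
    - {"dx":464,"dy":-302,"dz":30,"claw":1}

```text
invalid input
```

Run:
```python
from h import *
import cv2
s=env.state();print(s['time_s'],s['position'],s['orientation'],s['joints'],s['wrist_force'],env.tip_reach)
cv2.imwrite('pics/w1.png',optics.grab_frame('wrist'))
```

```text
0.15 [ 0.23684447 -0.52360983  0.25567458] [-3.14026643e+00  7.27609561e-06  4.24832493e-01] [-1.16600143e+00  3.20150871e-01  1.56539223e+00 -3.55804376e-05
  1.25737536e+00 -2.00266031e-02] [ 0.14565597  0.46499826 -0.6965265 ] 0.025
```

View pics/w1.png

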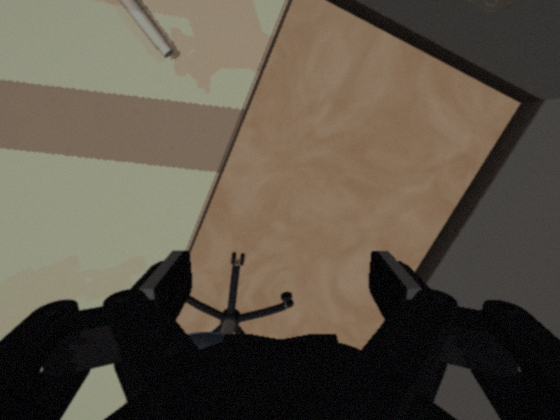

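The arm did not move: the call was refused, and the wrist view shows only the start area. I'll try again with every field given.

servo_tool:
  series:
    - {"dx":46,"dy":-30,"dz":3,"roll":0,"claw":1}
    - {"dx":84,"dy":-55,"dz":6,"roll":0,"claw":1}

```text
time_s: 0.4
position: [0.2906, -0.4394, 0.2498]
orientation: [-3.141, -0.0, 0.422]
wrist_force: [0.7, 0.0, 0.4]
gripper_width: 1.001
gripper_force: 0.0
```

servo_tool:
  series:
    - {"dx":380,"dy":-247,"dz":24,"roll":0,"claw":1}
    - {"dx":380,"dy":-247,"dz":24,"roll":0,"claw":1}
    - {"dx":380,"dy":-247,"dz":24,"roll":0,"claw":1}
    - {"dx":380,"dy":-247,"dz":24,"roll":0,"claw":1}
    - {"dx":380,"dy":-247,"dz":24,"roll":0,"claw":1}
    - {"dx":380,"dy":-247,"dz":24,"roll":0,"claw":1}
    - {"dx":380,"dy":-247,"dz":24,"roll":0,"claw":1}
    - {"dx":380,"dy":-247,"dz":24,"roll":0,"claw":1}
    - {"dx":380,"dy":-247,"dz":24,"roll":0,"claw":1}
    - {"dx":380,"dy":-247,"dz":24,"roll":0,"claw":1}
    - {"dx":380,"dy":-247,"dz":24,"roll":0,"claw":1}
    - {"dx":380,"dy":-247,"dz":24,"roll":0,"claw":1}
    - {"dx":380,"dy":-247,"dz":24,"roll":0,"claw":1}
    - {"dx":380,"dy":-247,"dz":24,"roll":0,"claw":1}

```text
time_s: 1.8
position: [0.5344, -0.0593, 0.2266]
orientation: [3.141, -0.0, 0.423]
wrist_force: [0.7, -1.2, 0.1]
gripper_width: 1.0
gripper_force: 0.0
```

Run:
```python
from h import *
import cv2
s=env.state();print(s['time_s'],s['position'],s['orientation'],s['joints'],s['wrist_force'])
cv2.imwrite('pics/w2.png',optics.grab_frame('wrist'))
```

```text
1.8 [ 0.53441454 -0.059251    0.22658846] [ 3.14130959e+00 -8.33386278e-05  4.22711998e-01] [-1.31701980e-01  2.82264499e-01  1.69708446e+00 -2.14460362e-04
  1.16202383e+00  1.01646758e+00] [ 0.69473161 -1.23709327  0.11675874]
```

View pics/w2.png

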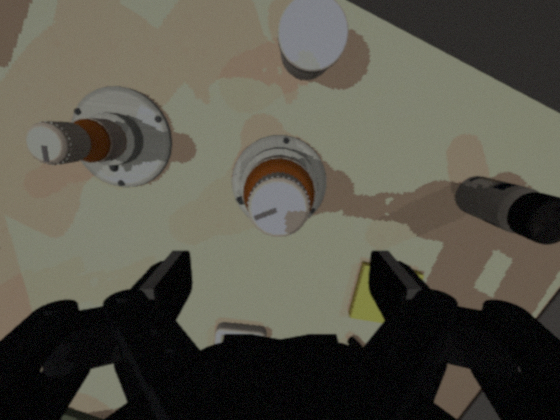

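The wrist view shows the wide cap's top centred at (279,206), about 3 mm off along tool x. The slim cap at (48,143) is well clear. I'll correct that, descend and close.

servo_tool:
  series:
    - {"dx":3,"dy":0,"dz":30,"roll":0,"claw":1}
    - {"dx":3,"dy":0,"dz":60,"roll":0,"claw":1}
    - {"dx":3,"dy":0,"dz":85,"roll":0,"claw":1}
    - {"dx":3,"dy":0,"dz":100,"roll":0,"claw":1}
    - {"dx":3,"dy":0,"dz":109,"roll":0,"claw":1}
    - {"dx":3,"dy":0,"dz":109,"roll":0,"claw":1}
    - {"dx":3,"dy":0,"dz":109,"roll":0,"claw":0.75}
    - {"dx":3,"dy":0,"dz":109,"roll":0,"claw":0.7}
    - {"dx":3,"dy":0,"dz":109,"roll":0,"claw":0.65}
    - {"dx":3,"dy":0,"dz":109,"roll":0,"claw":0.4}
    - {"dx":3,"dy":0,"dz":109,"roll":0,"claw":0.4}
    - {"dx":3,"dy":0,"dz":109,"roll":0,"claw":0.4}
    - {"dx":3,"dy":0,"dz":109,"roll":0,"claw":0.4}

```text
time_s: 3.15
position: [0.5379, -0.0564, 0.1177]
orientation: [-3.141, -0.001, 0.425]
wrist_force: [-1.1, 3.3, 3.9]
gripper_width: 0.561
gripper_force: 61.0
```

servo_tool:
  series:
    - {"dx":0,"dy":0,"dz":2,"roll":0,"claw":0.4}
    - {"dx":0,"dy":0,"dz":4,"roll":0,"claw":0.4}
    - {"dx":0,"dy":0,"dz":6,"roll":0,"claw":0.4}
    - {"dx":0,"dy":0,"dz":7,"roll":0,"claw":0.4}
    - {"dx":0,"dy":0,"dz":7,"roll":0,"claw":0.4}
    - {"dx":0,"dy":0,"dz":7,"roll":0,"claw":0.4}

```text
time_s: 3.75
position: [0.5379, -0.0564, 0.1112]
orientation: [-3.141, -0.001, 0.425]
wrist_force: [-2.0, 4.8, 9.9]
gripper_width: 0.563
gripper_force: 61.7
```

The cap is pressed about 6 mm: the tool went down 6.5 mm and reads about 10 N. Next is the anticlockwise turn.

servo_tool:
  series:
    - {"dx":0,"dy":0,"dz":0,"roll":-0.12,"claw":0.4}
    - {"dx":0,"dy":0,"dz":0,"roll":-0.24,"claw":0.4}
    - {"dx":0,"dy":0,"dz":0,"roll":-0.36,"claw":0.4}
    - {"dx":0,"dy":0,"dz":0,"roll":-0.48,"claw":0.4}
    - {"dx":0,"dy":0,"dz":0,"roll":-0.6,"claw":0.4}
    - {"dx":0,"dy":0,"dz":0,"roll":-0.72,"claw":0.4}
    - {"dx":0,"dy":0,"dz":0,"roll":-0.84,"claw":0.4}
    - {"dx":0,"dy":0,"dz":0,"roll":-0.96,"claw":0.4}
    - {"dx":0,"dy":0,"dz":0,"roll":-1.08,"claw":0.4}
    - {"dx":0,"dy":0,"dz":0,"roll":-1.2,"claw":0.4}
    - {"dx":0,"dy":0,"dz":0,"roll":-1.3,"claw":0.4}
    - {"dx":0,"dy":0,"dz":0,"roll":-1.3,"claw":0.4}
    - {"dx":0,"dy":0,"dz":0,"roll":-1.3,"claw":0.4}

```text
time_s: 5.05
position: [0.5364, -0.0555, 0.111]
orientation: [-3.139, -0.003, 1.724]
wrist_force: [-5.3, 7.7, 12.7]
gripper_width: 0.558
gripper_force: 61.8
```

servo_tool:
  series:
    - {"dx":0,"dy":0,"dz":-3,"roll":0,"claw":0.4}
    - {"dx":0,"dy":0,"dz":-6,"roll":0,"claw":0.4}
    - {"dx":0,"dy":0,"dz":-7,"roll":0,"claw":0.4}
    - {"dx":0,"dy":0,"dz":-7,"roll":0,"claw":0.7}
    - {"dx":0,"dy":0,"dz":-7,"roll":0,"claw":1}
    - {"dx":0,"dy":0,"dz":-7,"roll":0,"claw":1}
    - {"dx":0,"dy":0,"dz":-7,"roll":0,"claw":1}
    - {"dx":0,"dy":0,"dz":-7,"roll":0,"claw":1}
    - {"dx":0,"dy":0,"dz":-30,"roll":0,"claw":1}
    - {"dx":0,"dy":0,"dz":-70,"roll":0,"claw":1}
    - {"dx":0,"dy":0,"dz":-110,"roll":0,"claw":1}
    - {"dx":0,"dy":0,"dz":-116,"roll":0,"claw":1}
    - {"dx":0,"dy":0,"dz":-116,"roll":0,"claw":1}
    - {"dx":0,"dy":0,"dz":-116,"roll":0,"claw":1}

```text
time_s: 6.45
position: [0.5369, -0.0568, 0.2252]
orientation: [-3.139, -0.0, 1.725]
wrist_force: [-0.1, -0.5, 0.2]
gripper_width: 1.001
gripper_force: 0.0
```

Run:
```python
from h import *
import cv2
s=env.state();print(s['time_s'],s['position'],s['orientation'],s['wrist_force'])
cv2.imwrite('pics/w3.png',np.vstack([cv2.resize(optics.grab_frame('wrist'),(400,300)),cv2.resize(optics.grab_frame('side')[225:300,250:350],(400,300))]))
```

```text
6.45 [ 0.53694565 -0.05676081  0.22516938] [-3.13949079e+00 -4.12636452e-04  1.72472831e+00] [-0.13128498 -0.50897414  0.17220236]
```

View pics/w3.png

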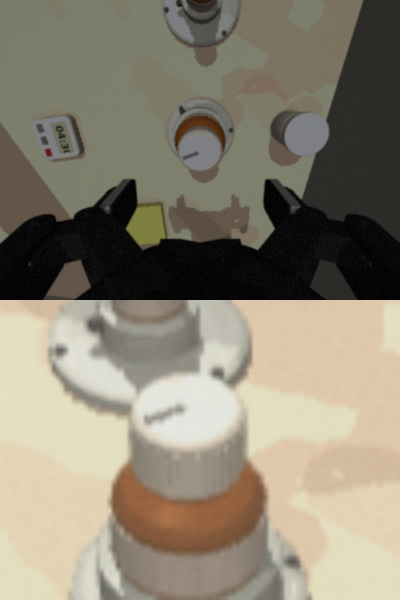

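In the wrist view the index bar, at (190,155) in the picture, keeps the angle it had before the turn, so the cap went round with the gripper by about 1.3 rad. In the side crop the bar has moved from upper left to left, the cap looks sprung up, and the gripper is clear.

```bash
python3 -c "
from rig import env
print(env.sign_off())"
```

```text
the job is handed in; nothing more can be done
None
```

I pressed the wide bottle's cap down about 6 mm, turned it about 1.3 rad anticlockwise and let it spring back up, never touched the slim bottle, and handed the job in at about 6.5 s (the sign-off gave no verdict).

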